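# Bar the under-sink tray in its bay

## Robot

A 6-joint arm with a two-finger parallel gripper is mounted at the origin on the work surface. World frame = base frame: x ahead of the robot, y to its left, z up, the work surface at z = 0. Lengths are in mm, angles in rad, forces in N, time in s.
With the tool pointing down it reaches from about 350 to 875 mm from the base axis. Payload 4.2 kg.
Tool frame: the origin (TCP) lies midway between the tips of the shut fingers; the grasp point (between the pads) lies 19 mm behind it; z points along the fingers, y is the line along which they close (so a half turn about z gives the same grasp; the last joint's range is limited). The gripper opens to 87 mm and grips with 3 to 60 N. Pads are 19 mm wide; open, the fingers measure 117 mm over their backs; the gripper's body (75 mm by 190 mm) begins 51 mm behind the grasp point.
Start: joints at [0.259, 0.385, 0.008, 0, -1.194, -0.259], TCP at [624.979, 0.025, 222.55] pointing down, gripper open.
Joint ranges: [-3.14, 3.14], [-1.21, 2.06], [-1.07, 1.41], [-3.16, 2.05], [-2.99, -0.16], [-3.1, 3.1]. Speed limits (rad/s): [2.79, 2.79, 3.14, 3.14, 3.14, 3.14].

## Interface

Orientations are given as a unit quaternion [x, y, z, w].
In Python, from cell import bot gives the robot as it stands. The module is installed in compiled form; this text tells all that it offers.
- The arm moves only by the tool carry_out, never from a script. Its arguments are lists of equal length, an entry for each row: "offset": the shift along the tool's x, y, z scaled (see below), a list of three; "angular": the turn, a rotation vector about the tool's x, y, z scaled (see below), a list of three; "claw": the opening, from 0 (shut) to 1 (fully open). A call has 1 to 20 rows; each row shifts and turns the commanded pose from where the row before left it, along the tool's axes as they then stand; what a row does not reach is not made up. The controller multiplies each number of a shift by 0.4 m and each number of a turn by 180 degrees. A row lasts 1/12 s, in which the tool goes at most 41.7 mm and 7.16 degrees, less where a joint would pass 70% of its speed; a pose out of reach is approached as far as the arm can. A call with a number of a shift or a turn outside -1 to 1 is refused whole. A call with a gripper value outside its range is refused whole. The fingers move at their own pace and stop on an object; "force" is the grip in N (left out, the last holds). Time passes only in rows, so rows that do not move let the fingers close. It gives the time, the measured TCP pose, the force, the opening and the grip force at its end, in the units of the state.
- bot.observe(): the state, without advancing time (a new reading comes with each control period).
- bot.capture(name): name is "scene" or "side" or "wrist"; returns a dict with "image" (480x640x3 uint8, red, green, blue), "z_map" (480x640 float32, mm along the optical axis (not along the pixel's ray), 0 where there is no reading), "camera_matrix" (3x3 intrinsics, pixels), "world_to_cam" (4x4, takes a point from world to camera coordinates). Camera axes: x right, y down, z forward; pixel columns grow to the right and rows downward; lengths in mm; the calibration is good to about 2 mm. A picture is of the moment at which its call begins.
- bot.hand_in(): hands the job in; it is judged then, once.
The state is a dict: "time": time; "joint_positions": joint angles; "qd": joint speeds; "effort": joint torques, N m; "tcp_pos": TCP position; "eef_rot": TCP orientation; "wrist_force": force on the tool from outside, world axes, zero at the start; "ft_torque": the same for the moment, N m; "finger_gap": opening from 0.0 (shut) to 1.0 (fully open); "grasp_force": force on a finger pad.
Only numpy, scipy, OpenCV 4.12 (cv2) and the standard library are available. Lean on these libraries where they do the work, as an engineer would, in place of code of your own. Each camera call takes 0.05 s, during which the arm holds its last target. There are 200 camera calls.

## Task

Push the green tray with its load fully home against the back of its white bay, then lay the wooden retaining bar across the front, right down in the notches of both steel supports and about centred, so the tray cannot creep out. The bar is stowed under the low grey stand with just one end showing; do not drop it. Keep the spray bottle standing and the soap dish in the tray, and leave the dustpan, brush and jar where they are.

Things in the scene. Friction and masses are not known exactly. Their poses are not given: they have to be found in the camera images.
- bay: Fixed white bay for the tray, a notched steel support either side of its mouth. Origin on the shelf midway between the supports; +x runs level into the bay, +y left, z up. White side walls 30 mm high, inner faces at y = +60 and -60 mm, x = 23 to 196 mm. No floor: the tray slides on the shelf.
- seat_left (a point): Centre of the notch floor of the bay's left steel support, at (0, 79, 20) mm in the bay's frame. Each support is 30 mm wide in y (64 to 94 mm from the middle), 46 mm deep in x. The notch runs through it along y, 29 mm wide in x; its cheeks, 8 mm thick, rise to 50 mm above the shelf, the last 8 mm flared outwards.
- seat_right (a point): The same point of the right support, at (0, -79, 20) mm in the bay's frame.
- stop (a point): Middle of the face of the bay's back stop, which faces -x of the bay: at (188, 0, 15) mm in the bay's frame.
- tray: Green plastic open tray, 140 (x) x 112 (y) x 35 (z) mm, walls 4 mm, about 0.5 kg with its load. Origin at the centre of its underside; its x runs into the bay. It starts partly in the bay, sticking out through the mouth between the supports. Fully home its back touches the back stop: origin at x = 118 mm in the bay's frame, its front face at x = 48 mm.
- bottle: Closed blue plastic spray bottle with a white trigger head, standing in the rear half of the tray: radius 28 mm, 160 mm high. Origin at the centre of its base.
- dish: White ceramic soap dish, 46 x 80 x 20 mm, lying in the front half of the tray. Origin at the centre of its underside.
- bar: Wooden retaining bar with red ends, 190 (x, its length) x 24 (y) x 30 (z, height) mm, about 0.2 kg. Origin at the centre of its underside. It starts lying lengthwise through the tunnel of the grey stand with about 60 mm of one end sticking out at the stand's front (its -x side).
- bar_mid (a point): The middle of the retaining bar, 15 mm above its underside. With the bar lying in the supports this point is 35 mm above the shelf and the bar's top is flush with the cheeks.
- stand: Fixed low grey plastic stand, a tunnel along its x, open at both ends: 130 (x) x 76 (y) x 46 (z) mm outside; 64 mm wide and 40 mm high inside. Origin on the shelf under its centre; its front faces -x. It may be left or right of the bay. The shelf in front of it is free.
- dustpan: Small steel dustpan (bystander), 110 x 120 mm pan, 35 mm high, with a handle towards its +x, 213 mm long in all. Origin on the underside, 30 mm behind the pan's centre towards the handle.
- brush: Wooden scrub brush with yellow bristles (bystander), 50 (x) x 190 (y) x 43 mm. Origin at the underside's centre.
- jar: White jar with red cap (bystander), radius 30 mm, 90 mm high. Origin at the centre of its base.
Things that resemble listed ones, but are neither listed nor needed, are in the scene too. What is shaped like the bottle but orange or turquoise is not meant.

How it is judged:
By the outcome, as a careful person would: the job done as asked, in the order asked, and still so for the second after the job is handed in, with the robot touching nothing.
It also fails if it takes over 61 s, if anything falls off the work surface, if the arm or the gripper's body presses on something with over 40 N, if the wrist force passes 120 N, or if a joint passes its speed limit or range.

## Working session

There is one attempt and no reset: what is moved stays moved. The work goes in short steps, Python scripts to look and compute and a tool call to move; the robot and the scene stay as the last step left them, time stands still between calls to the robot, and variables do not carry over. Pictures are saved under pics/ and viewed, at most 10 in all, crops included, and the job is handed in when it is done.

Besides the shell and the picture viewer there is one more tool, called in YAML: its name, and indented under it one key for each argument. carry_out: Moves the arm, as the interface text tells. Shifts and turns lie within -1 to 1; 1 stands for 0.4 m of shift or 180 degrees of turn. Its arguments: {"type":"object","properties":{"offset":{"type":"array","items":{"type":"array","items":{"type":"number","minimum":-1,"maximum":1}}},"angular":{"type":"array","items":{"type":"array","items":{"type":"number","minimum":-1,"maximum":1}}},"claw":{"type":"array","items":{"type":"number"}},"force":{"type":"number"}},"required":["offset","angular","claw"]}

```bash
mkdir -p pics; ls; cat > h.py <<'E'
import numpy as np, cv2
from cell import bot
def cap(n,f):
    c=bot.capture(n); np.savez(f'pics/{f}.npz',**c); cv2.imwrite(f'pics/{f}.png',c['image'][:,:,::-1]); return c
def load(f): return dict(np.load(f'pics/{f}.npz'))
def pts(c):
    K=c['camera_matrix'];z=c['z_map'];v,u=np.mgrid[:480,:640]
    P=np.stack([(u-K[0,2])/K[0,0]*z,(v-K[1,2])/K[1,1]*z,z],-1)
    T=np.linalg.inv(c['world_to_cam']); W=P@T[:3,:3].T+T[:3,3]; W[z==0]=np.nan; return W
E
python3 - <<'E'
from h import *
print(bot.observe())
for n in ('scene','side','wrist'):
    c=cap(n,n+'0'); print(n,np.linalg.inv(c['world_to_cam']).round(2).tolist(),c['camera_matrix'].tolist())
E
```

```text
pics
{'time': 0.0, 'joint_positions': array([ 2.58609965e-01,  3.85576790e-01,  6.61184587e-03, -5.09007616e-04,
       -1.19397335e+00, -2.58593144e-01]), 'qd': array([-0.00125986, -0.00181168,  0.00066866, -0.00122051, -0.00058859,
       -0.00190854]), 'effort': array([ 5.69075401e-04, -3.90661991e+01,  1.87403029e+01,  4.22001421e+00,
        1.09914420e-02, -1.81494070e-04]), 'tcp_pos': array([6.24397683e+02, 2.75671429e-02, 2.21440421e+02]), 'eef_rot': array([-0.7070459 ,  0.70716681,  0.00074293, -0.00080686]), 'wrist_force': array([-0.23784895, -0.39410515, -0.88816829]), 'ft_torque': array([-0.01093481,  0.03519221,  0.02545101]), 'grasp_force': 0.0, 'finger_gap': 1.000485485121932}
scene [[0.84, 0.35, -0.41, 1225.32], [0.54, -0.52, 0.66, -909.34], [0.02, -0.78, -0.63, 915.45], [0.0, 0.0, 0.0, 1.0]] [[588.8048450106351, 0.0, 320.01572487738287], [0.0, 588.8048450106351, 228.52435609640665], [0.0, 0.0, 1.0]]
side [[-0.91, -0.22, 0.35, 230.44], [-0.41, 0.47, -0.78, 952.56], [0.01, -0.85, -0.52, 669.96], [0.0, 0.0, 0.0, 1.0]] [[558.1607328044911, 0.0, 318.33860018672254], [0.0, 558.1607328044911, 241.09459186565147], [0.0, 0.0, 1.0]]
wrist [[-1.0, 0.0, -0.0, 624.13], [-0.0, 0.96, 0.29, -82.06], [0.0, 0.29, -0.96, 383.74], [0.0, 0.0, 0.0, 1.0]] [[377.2225182254073, 0.0, 321.1245924724114], [0.0, 377.2225182254073, 236.78617660331432], [0.0, 0.0, 1.0]]
```

View pics/scene0.png

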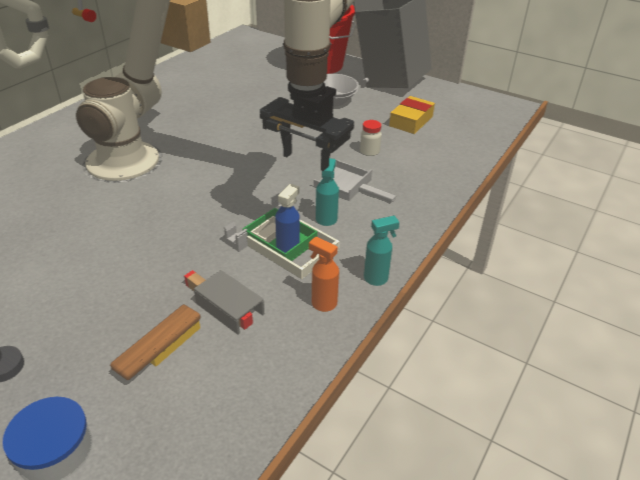

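View pics/side0.png

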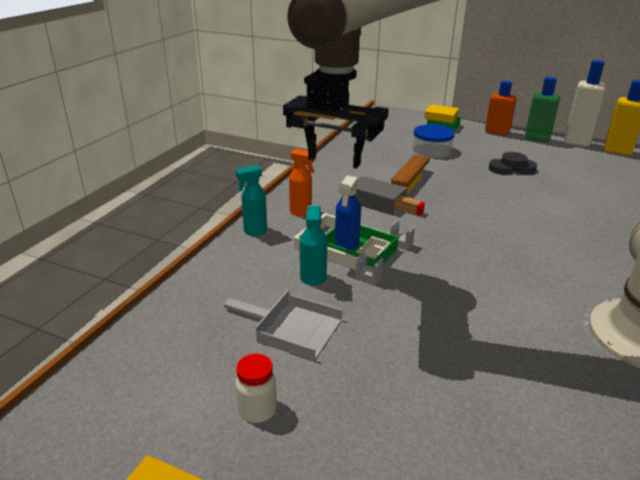

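```bash
python3 - <<'E'
from h import *
c=load('scene0'); cv2.imwrite('pics/crop1.png',cv2.resize(c['image'][185:335,170:370,::-1],(800,600),interpolation=cv2.INTER_CUBIC))
W=pts(c); 
for n,(u,v) in dict(blue=(288,230),teal1=(326,205),orange=(325,290),teal2=(378,262),stand=(228,295),barend=(190,277),jar=(371,128),pan=(345,180),brush=(155,340)).items(): print(n,W[v,u].round(0))
S={k:load(k+'0') for k in('scene','side','wrist')}
# ortho map: x 450..850 -> up ; y 250..-250 -> right... 1.2 px/mm
cs=[]; 
for k,s in S.items():
    w=pts(s).reshape(-1,3); col=s['image'].reshape(-1,3)[:,::-1]; cs.append(np.c_[w,col])
a=np.vstack(cs); a=a[np.isfinite(a[:,0])&(a[:,2]<170)]; a=a[np.argsort(a[:,2])]
x0,y0=800,-0; print(a[:,:3].min(0),a[:,:3].max(0))
im=np.zeros((600,800,3),np.uint8); s=1.3
u=(400-(a[:,1]+90)*s).astype(int); v=((860-a[:,0])*s).astype(int)
m=(u>=0)&(u<799)&(v>=0)&(v<599)
for du in(0,1):
  for dv in(0,1): im[np.minimum(v[m]+dv,599),np.minimum(u[m]+du,799)]=a[m,3:]
cv2.imwrite('pics/ortho.png',im)
E
```

```text
blue [628. -73.  78.]
teal1 [637.  73.  62.]
orange [ 790. -175.   63.]
teal2 [842. -45.  68.]
stand [ 622. -281.   43.]
barend [ 510. -275.   30.]
jar [564. 431.  84.]
pan [579. 268.   2.]
brush [ 583. -449.   43.]
[-1563.76545627 -2034.13257183  -776.93904824] [2427.16635331 2548.51016914  169.99318783]
```

View pics/crop1.png

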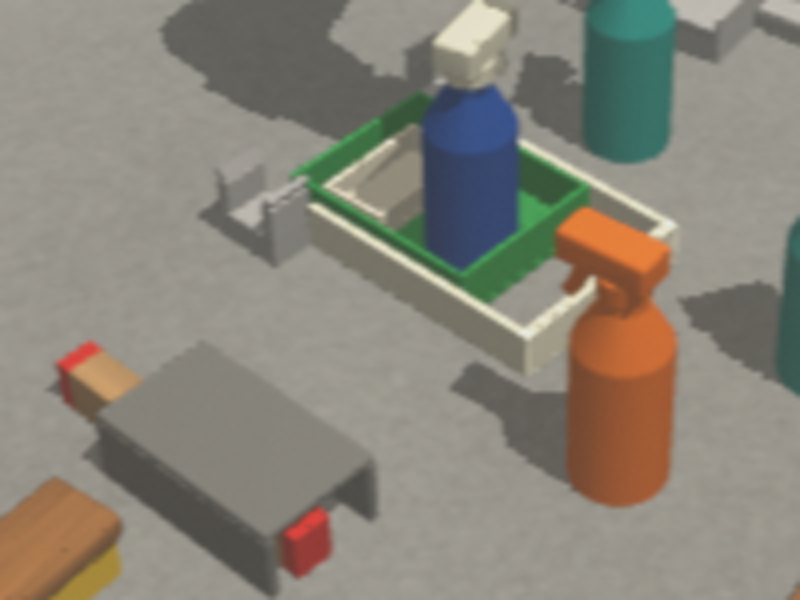

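View pics/ortho.png

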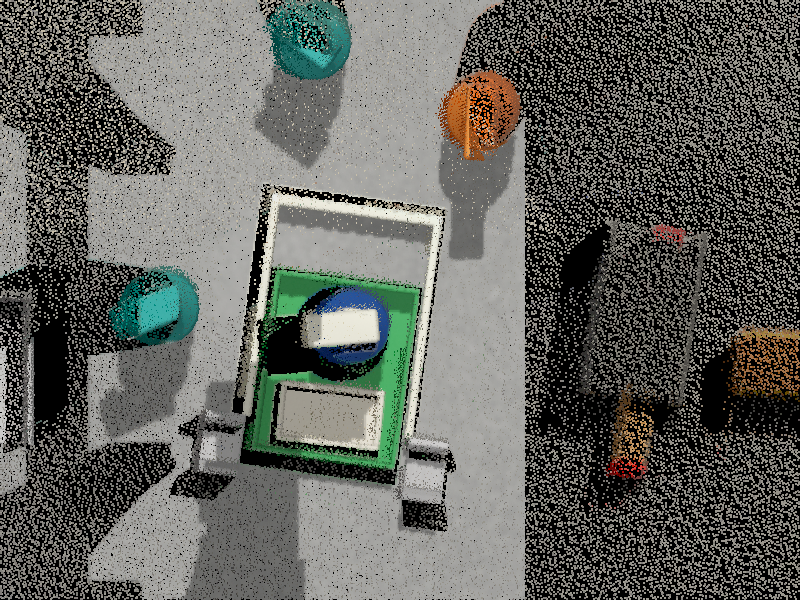

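```bash
cat >> h.py <<'E'
from scipy.optimize import least_squares
def segd(p,a,b):
    a=np.array(a,float);d=np.array(b,float)-a;t=np.clip((p-a)@d/(d@d),0,1)[:,None]; return np.linalg.norm(p-a-t*d,axis=1)
def fit(p,segs,g):
    def loc(g):
        c,s=np.cos(g[2]),np.sin(g[2]); return (p-g[:2])@np.array([[c,-s],[s,c]])
    f=lambda g: np.min([segd(loc(g),*s) for s in segs],0)
    r=least_squares(f,g,loss='soft_l1',f_scale=3,x_scale=[1,1,.01]); return r.x, np.median(f(r.x))
BAY=[((23,64),(196,64)),((23,-64),(196,-64)),((192,-64),(192,64))]
CHK=[((s*18.5,t*64),(s*18.5,t*94)) for s in(1,-1) for t in(1,-1)]
R=lambda a,b:[((a,b),(a,-b)),((a,-b),(-a,-b)),((-a,-b),(-a,b)),((-a,b),(a,b))]
def measure(c,g=(540,-45,-.12)):
    W=pts(c).reshape(-1,3);I=c['image'].reshape(-1,3).astype(int); r,gg,b=I.T
    B=(W[:,0]>450)&(W[:,0]<730)&(W[:,1]>-180)&(W[:,1]<80)
    out={}
    cc,s=np.cos(g[2]),np.sin(g[2]); L=(W[:,:2]-np.array(g[:2]))@np.array([[cc,-s],[s,cc]])
    z=W[:,2]; gray=(abs(r-gg)<25)&(abs(gg-b)<40)
    m=B&(z>26.5)&(z<33.5)&gray&(L[:,0]>30)&((abs(L[:,1])>54)|(L[:,0]>175))&(abs(L[:,1])<76)
    out['bay']=fit(W[m,:2],BAY,np.array(g))+(m.sum(),np.median(z[m]))
    m=B&(z>46)&(z<54)&gray&(abs(L[:,1])>55)&(abs(L[:,0])<35)
    if m.sum()>20: out['chk']=fit(W[m,:2],CHK,out['bay'][0])+(m.sum(),np.median(z[m]))
    m=B&(z>31)&(z<39)&(gg>r+25)&(gg>b+15)
    if m.sum()>20: out['tray']=fit(W[m,:2],R(68,54),np.array([out['bay'][0][0]+70,out['bay'][0][1]-8,g[2]]))+(m.sum(),np.median(z[m]))
    return out
E
python3 - <<'E'
from h import *
np.set_printoptions(precision=4,suppress=True)
for k in('scene','side','wrist'):
    c=load(k+'0'); 
    for n,v in measure(c).items(): print(k,n,v)
    W=pts(c).reshape(-1,3)
    z=W[:,2];B=(W[:,0]>500)&(W[:,0]<760)&(W[:,1]>-350)&(W[:,1]<-210)
    m=B&(z>43)&(z<49)
    if m.sum()>50: print(k,'stand',cv2.minAreaRect(W[m,:2].astype(np.float32)),np.percentile(W[m],[1,50,99],axis=0))
    I=c['image'].reshape(-1,3).astype(int)
    m=B&(z>26)&(z<34)&(I[:,0]>I[:,2]+35)&(W[:,0]<600)&(W[:,1]>-310)
    if m.sum()>20: print(k,'bar',m.sum(),cv2.minAreaRect(W[m,:2].astype(np.float32)),W[m].min(0),W[m].max(0),W[m].mean(0))
    m=(W[:,0]>450)&(W[:,0]<760)&(W[:,1]>-180)&(W[:,1]<80)&(z>40)&(z<110)&(I[:,2]>I[:,0]+30)
    print(k,'bottle',W[m].mean(0),W[m].min(0),W[m].max(0))
    m=B
    m=(W[:,0]>450)&(W[:,0]<760)&(W[:,1]>-700)&(W[:,1]<-310)&(z>38)&(z<48)&(I[:,0]>I[:,2]+30)
    print(k,'brush',m.sum(),cv2.minAreaRect(W[m,:2].astype(np.float32)) if m.sum()>9 else 0)
E
```

```text
scene bay (array([552.6432, -35.9351,  -0.1483]), np.float64(1.6210949830062553), np.int64(136), np.float64(29.380916059226195))
scene chk (array([552.5914, -36.1376,  -0.1551]), np.float64(1.8664844562348435), np.int64(23), np.float64(48.898743054718125))
scene tray (array([580.0951, -39.2584,  -0.1418]), np.float64(1.2654165027131903), np.int64(256), np.float64(33.652511148432154))
scene stand ((620.3831787109375, -278.04522705078125), (77.41703033447266, 131.8609161376953), 81.50737762451172) [[ 556.9284 -320.4284   43.0727]
 [ 624.1345 -280.2252   45.4018]
 [ 685.4376 -237.0768   48.6689]]
scene bar 151 ((521.022216796875, -268.9642028808594), (25.528244018554688, 44.5367431640625), 81.74712371826172) [ 500.3308 -284.0057   26.0969] [ 542.5307 -254.7987   33.4419] [ 521.4673 -270.2674   29.3633]
scene bottle [628.0911 -23.6449  78.5284] [589.8456 -83.4051  40.035 ] [652.4142  79.9302 109.9863]
scene brush 1976 ((591.4654541015625, -414.1618347167969), (250.5643768310547, 100.72716522216797), 70.04167938232422)
side bay (array([551.8999, -36.9768,  -0.1526]), np.float64(3.40851884
[... 748 characters left out ...]
1.9662 -31.3633  76.9129] [579.4789 -65.3577  40.1627] [637.28  -19.77  109.975]
side brush 505 ((575.7122802734375, -435.47247314453125), (196.8382110595703, 50.745506286621094), 87.68003845214844)
wrist bay (array([543.7794, -35.2222,  -0.1472]), np.float64(1.4638671956057365), np.int64(1513), np.float64(29.7323259219973))
wrist chk (array([548.0534, -35.7398,  -0.1354]), np.float64(1.3128218043418194), np.int64(482), np.float64(49.617718791568166))
wrist tray (array([576.4084, -40.0867,  -0.1387]), np.float64(1.064805427202657), np.int64(2309), np.float64(34.56733637653679))
wrist bottle [619.6176  22.4658  90.0506] [581.0966 -81.2105  40.0254] [647.836   79.989  109.9872]
wrist brush 0 0
```

carry_out:
  offset:
    - [0,0,0]
    - [0,0,0]
    - [0,0,0]
    - [0,0,0]
    - [0,0,0]
    - [0,0,0]
    - [0,0,0]
    - [0,0,0]
    - [0,0,0]
    - [0,0,0]
    - [0,0,0]
    - [0,0,0]
    - [0,0,0]
    - [0,0,0]
    - [0.08,-0.023,0]
    - [0.08,-0.023,0]
    - [0.08,-0.023,0]
    - [0.08,-0.023,0]
    - [0.08,-0.023,0]
    - [0,0,0]
  angular:
    - [0,0,0.0389]
    - [0,0,0.0389]
    - [0,0,0.0389]
    - [0,0,0.0389]
    - [0,0,0.0389]
    - [0,0,0.0389]
    - [0,0,0.0389]
    - [0,0,0.0389]
    - [0,0,0.0389]
    - [0,0,0.0389]
    - [0,0,0.0389]
    - [0,0,0.0389]
    - [0,0,0.0389]
    - [0,0,0.0389]
    - [0,0,0]
    - [0,0,0]
    - [0,0,0]
    - [0,0,0]
    - [0,0,0]
    - [0,0,0]
  claw: [0.6,0.6,0.6,0.6,0.6,0.6,0.6,0.6,0.6,0.6,0.6,0.6,0.6,0.6,0.6,0.6,0.6,0.6,0.6,0.6]

```text
time: 1.82
tcp_pos: [453.9, -24.3, 222.1]
eef_rot: [0.07, 0.998, 0.0, -0.002]
wrist_force: [0.5, 0.7, -1.2]
finger_gap: 0.598
grasp_force: 0.0
```

```bash
cat >> h.py <<'E'
from scipy.spatial.transform import Rotation as Ro
def goal(pos,yaw):
    s=bot.observe(); R0=Ro.from_quat(s['eef_rot']); yaw=np.radians(yaw)
    x=np.array([np.cos(yaw),np.sin(yaw),0]); z=np.array([0,0,-1.]); R1=Ro.from_matrix(np.stack([x,np.cross(z,x),z],1))
    t=R0.inv()*R1
    print('t',s['time'],'tcp',s['tcp_pos'].round(1),'yaw',np.degrees(np.arctan2(*R0.as_matrix()[[1,0],0])).round(2),'shift(tool now)',(R0.inv().apply(pos-s['tcp_pos'])/400).round(4),'in goal frame',(R1.inv().apply(pos-s['tcp_pos'])/400).round(4),'turn',(t.as_rotvec()/np.pi).round(4))
    print('F',s['wrist_force'].round(1),'gap',s['finger_gap'].round(3),'grip',round(float(s['grasp_force']),1),'j',np.round(s['joint_positions'],2))
E
python3 - <<'E'
from h import *
np.set_printoptions(precision=4,suppress=True)
goal(np.array([459,-23,15]),172)
c=cap('wrist','wrist1')
for n,v in measure(c,(548,-36,-.14)).items(): print(n,v)
E
```

```text
t 1.8167 tcp [453.9 -24.3 222.1] yaw 171.93 shift(tool now) [-0.0143  0.0051  0.5177] in goal frame [-0.0121  0.005   0.5177] turn [ 0.     -0.0013 -0.0004]Traceback (most recent call last):
  File "<stdin>", line 3, in <module>
  File "h.py", line 40, in goal
    print('F',s['wrist_force'].round(1),'gap',s['finger_gap'].round(3),'grip',round(float(s['grasp_force']),1),'j',np.round(s['joint_positions'],2))
                                              ^^^^^^^^^^^^^^^^^^^^^
AttributeError: 'float' object has no attribute 'round'
```

```bash
sed -i "s/s\['finger_gap'\].round(3)/round(float(s['finger_gap']),3)/" h.py
python3 - <<'E'
from h import *
np.set_printoptions(precision=4,suppress=True)
goal(np.array([459,-23,15]),172)
c=cap('wrist','wrist1')
for n,v in measure(c,(548,-36,-.14)).items(): print(n,v)
E
```

```text
t 1.8167 tcp [453.9 -24.3 222.1] yaw 171.93 shift(tool now) [-0.0143  0.0051  0.5177] in goal frame [-0.0121  0.005   0.5177] turn [ 0.     -0.0013 -0.0004]
F [ 0.5  0.7 -1.2] gap 0.598 grip 0.0 j [ 0.3   0.09 -0.39 -0.   -1.1  -2.02]
bay (array([480.5435, -23.1421,  -0.1503]), np.float64(1.5247360305109297), np.int64(441), np.float64(29.729794749020414))
chk (array([509.7535, -29.8494,  -0.1365]), np.float64(1.5197591192482882), np.int64(246), np.float64(49.02626585842884))
tray (array([575.4763, -39.2838,  -0.138 ]), np.float64(1.0841504759306815), np.int64(1287), np.float64(34.3934788566948))
```

View pics/wrist1.png

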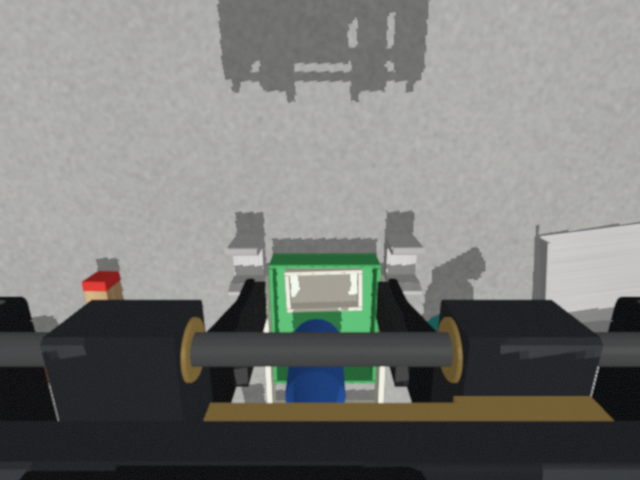

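carry_out:
  offset:
    - [0,0.004,0.0867]
    - [0,0,0.0867]
    - [0,0,0.0867]
    - [0,0,0.0867]
    - [0,0,0.0867]
    - [0,0,0.0867]
    - [0,0,0]
    - [-0.03,0,0]
    - [-0.03,0,0]
    - [-0.02,0,0]
    - [-0.01,0,0]
    - [-0.01,0,0]
    - [-0.012,0,0]
    - [-0.014,0,0]
    - [-0.014,0,0]
    - [-0.014,0,0]
    - [-0.014,0,0]
    - [-0.014,0,0]
    - [-0.01,0,0]
    - [-0.006,0,0]
  angular:
    - [0,0,0]
    - [0,0,0]
    - [0,0,0]
    - [0,0,0]
    - [0,0,0]
    - [0,0,0]
    - [0,0,0]
    - [0,0,0]
    - [0,0,0]
    - [0,0,0]
    - [0,0,0]
    - [0,0,0]
    - [0,0,0]
    - [0,0,0]
    - [0,0,0]
    - [0,0,0]
    - [0,0,0]
    - [0,0,0]
    - [0,0,0]
    - [0,0,0]
  claw: [0.6,0.6,0.6,0.6,0.6,0.6,0.6,0.6,0.6,0.6,0.6,0.6,0.6,0.6,0.6,0.6,0.6,0.6,0.6,0.6]

```text
time: 3.53
tcp_pos: [537.5, -33.0, 14.8]
eef_rot: [0.07, 0.998, -0.0, -0.001]
wrist_force: [-6.5, 0.8, 5.8]
finger_gap: 0.6
grasp_force: 3.2
```

```bash
python3 - <<'E'
from h import *
np.set_printoptions(precision=4,suppress=True)
goal(np.array([585,-41,14]),172)
c=cap('side','side1')
for n,v in measure(c,(548,-36,-.14)).items(): print(n,v)
E
```

```text
t 3.5333 tcp [537.5 -33.   14.8] yaw 171.93 shift(tool now) [-0.1204 -0.0032  0.0017] in goal frame [-0.1204 -0.0033  0.002 ] turn [-0.0002 -0.0009 -0.0004]
F [-6.5  0.8  5.8] gap 0.6 grip 3.2 j [ 0.24  0.49 -0.45 -0.   -0.64 -1.95]
bay (array([555.4245, -33.6639,  -0.1606]), np.float64(2.9957964436629183), np.int64(76), np.float64(28.9526259445891))
chk (array([547.0061, -33.4174,  -0.1361]), np.float64(1.636816205241999), np.int64(62), np.float64(48.82363665008967))
tray (array([614.9863, -42.7773,  -0.1603]), np.float64(0.9797768671072333), np.int64(91), np.float64(33.909814000853544))
```

carry_out:
  offset:
    - [-0.01,0,0]
    - [-0.014,0,0]
    - [-0.014,0,0]
    - [-0.014,0,0]
    - [-0.014,0,0]
    - [-0.014,0,0]
    - [-0.014,0,0]
    - [-0.008,0,0]
    - [-0.004,0,0]
    - [-0.003,0,0]
    - [-0.003,0,0]
  angular:
    - [0,0,0]
    - [0,0,0]
    - [0,0,0]
    - [0,0,0]
    - [0,0,0]
    - [0,0,0]
    - [0,0,0]
    - [0,0,0]
    - [0,0,0]
    - [0,0,0]
    - [0,0,0]
  claw: [0.6,0.6,0.6,0.6,0.6,0.6,0.6,0.6,0.6,0.6,0.6]

```text
time: 4.5
tcp_pos: [545.8, -37.7, 11.7]
eef_rot: [0.072, 0.997, -0.004, -0.039]
wrist_force: [-72.4, 34.2, 57.5]
finger_gap: 0.6
grasp_force: 38.1
```

carry_out:
  offset:
    - [-0.003,0,0]
    - [-0.003,0,0]
  angular:
    - [0,0,0]
    - [0,0,0]
  claw: [0.6,0.6]

```text
time: 4.67
tcp_pos: [545.7, -37.9, 11.5]
eef_rot: [0.072, 0.997, -0.004, -0.041]
wrist_force: [-72.7, 29.5, 47.3]
finger_gap: 0.602
grasp_force: 39.1
```

carry_out:
  offset:
    - [0.01,0,0]
    - [0.015,0,0]
    - [0.015,0,0]
    - [0.02,0,0]
    - [0.02,0,0]
    - [0,0,0]
  angular:
    - [0,0,0]
    - [0,0,0]
    - [0,0,0]
    - [0,0,0]
    - [0,0,0]
    - [0,0,0]
  claw: [0.6,0.6,0.6,0.6,0.6,0.6]

```text
time: 5.17
tcp_pos: [546.1, -35.7, 12.6]
eef_rot: [0.071, 0.997, -0.001, -0.007]
wrist_force: [-10.9, -1.1, -1.0]
finger_gap: 0.598
grasp_force: 5.3
```

```bash
python3 - <<'E'
from h import *
np.set_printoptions(precision=4,suppress=True)
goal(np.array([585,-41,14]),172)
a=cap('side','side2');b=cap('scene','scene2')
for c in(a,b):
  for n,v in measure(c,(548,-36,-.14)).items(): print(n,v)
r=lambda c,x,y:cv2.resize(c['image'][y:y+112,x:x+100,::-1],None,fx=4,fy=4,interpolation=cv2.INTER_CUBIC)
cv2.imwrite('pics/crop2.png',np.hstack([r(a,310,180),r(b,225,175)]))
print(bot.observe()['ft_torque'])
E
```

```text
t 5.1667 tcp [546.1 -35.7  12.6] yaw 171.89 shift(tool now) [-0.0981  0.0006 -0.0047] in goal frame [-0.0982  0.0005 -0.0034] turn [-0.0011 -0.0042 -0.0006]
F [-10.9  -1.1  -1. ] gap 0.598 grip 5.3 j [ 0.23  0.5  -0.42 -0.   -0.66 -1.94]
bay (array([510.1277, -31.6303,  -0.1136]), np.float64(2.4622166585870957), np.int64(73), np.float64(28.601571617456102))
chk (array([510.0712, -27.4686,  -0.1389]), np.float64(1.719634667361282), np.int64(70), np.float64(48.379710744973295))
tray (array([625.7278, -44.09  ,  -0.1382]), np.float64(1.3493518739729744), np.int64(82), np.float64(33.89398118255474))
bay (array([513.05  , -26.9204,  -0.1497]), np.float64(1.9980983386837323), np.int64(209), np.float64(29.076988054576873))
chk (array([512.6495, -30.6713,  -0.1123]), np.float64(1.9840407093270898), np.int64(26), np.float64(48.82625554637599))
tray (array([629.2735, -47.1465,  -0.1403]), np.float64(1.1560452859694976), np.int64(217), np.float64(33.51989872221111))
[0.2392 3.3789 0.2024]
```

View pics/crop2.png

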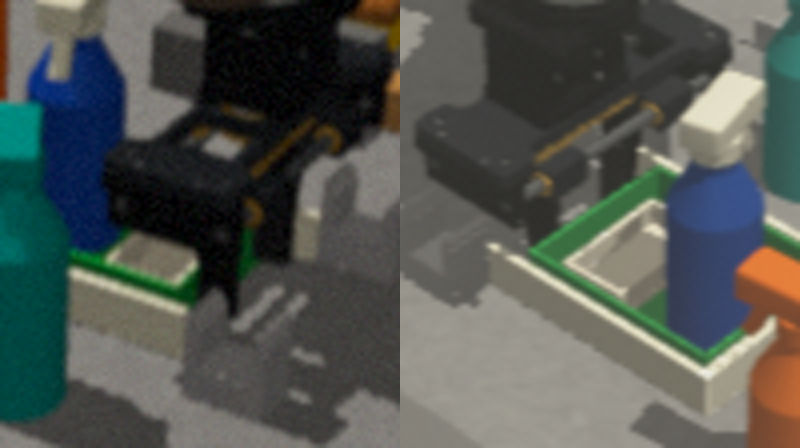

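```bash
python3 - <<'E'
from h import *
np.set_printoptions(precision=4,suppress=True)
for f in('wrist0','scene0','scene2','side0','side2'):
    c=load(f);W=pts(c).reshape(-1,3);I=c['image'].reshape(-1,3).astype(int);z=W[:,2]
    g=np.array([547.5,-35.5,-.14])
    def loc(g): cc,s=np.cos(g[2]),np.sin(g[2]); return (W[:,:2]-g[:2])@np.array([[cc,-s],[s,cc]])
    L=loc(g)
    m=(z>5)&(z<27)&(L[:,0]>100)&(L[:,0]<220)&(abs(L[:,1])<80)
    q=np.c_[L[m],z[m],I[m]]
    gray=(abs(I[:,0]-I[:,1])<25)&(I.max(1)>90)
    for lo,hi,nm in((-72,-54,'R'),(54,72,'L')):
        w=gray&(z>27)&(z<33)&(L[:,1]>lo)&(L[:,1]<hi)&(L[:,0]>30)&(L[:,0]<180)
        if w.sum()>15:
            p=np.polyfit(L[w,0],L[w,1],1); print(f,nm,w.sum(),'wall mid y at x=30,190',np.polyval(p,[30,190]),'xrange',L[w,0].min(),L[w,0].max(),'ypct',np.percentile(L[w,1],[3,97]))
    w=gray&(z>27)&(z<33)&(abs(L[:,1])<55)&(L[:,0]>160)&(L[:,0]<215)
    if w.sum()>10: print(f,'back',w.sum(),np.percentile(L[w,0],[3,50,97]))
    w=(z>31)&(z<38)&(I[:,1]>I[:,0]+25)&(I[:,1]>I[:,2]+15)&(abs(L[:,1])<75)
    print(f,'rim',np.percentile(L[w,0],[1,99]),np.percentile(L[w,1],[1,99]))
    w=(I[:,1]>I[:,0]+40)&(I[:,2]>I[:,0]+40)&(abs(W[:,0]-637)<80)&(abs(W[:,1]-73)<70)&(z>30)
    print(f,'teal',np.percentile(W[w],[2,50,98],axis=0).tolist() if w.sum() else 0)
    print(f,'inside',m.sum(), np.percentile(q,[5,50,95],axis=0)[:,:3].tolist() if m.sum() else 0)
E
```

```text
wrist0 R 1150 wall mid y at x=30,190 [-63.3605 -60.7326] xrange 30.02740361336071 157.25816023565096 ypct [-65.5036 -56.8051]
wrist0 L 801 wall mid y at x=30,190 [63.7676 61.0627] xrange 30.080250649571997 156.86279518941532 ypct [56.5257 65.8814]
wrist0 rim [-40.5311  98.7398] [-56.0772  55.1534]
wrist0 teal [[600.9654949419645, 66.13621190391093, 34.42232236414762], [622.8352859539627, 77.29645161797487, 103.20797948066468], [647.6683710602648, 109.6641550427313, 160.6830922658881]]
wrist0 inside 1088 [[107.39195154648793, -75.58046787264317, 6.292408726624987], [148.94979989108464, -2.781727000469163, 16.502909429382584], [216.8714742914226, 60.518974626924695, 26.157206784925666]]
scene0 R 118 wall mid y at x=30,190 [-61.4385 -59.9127] xrange 31.094102442832337 160.4848246551047 ypct [-64.8118 -54.9084]
scene0 L 92 wall mid y at x=30,190 [65.757  61.0882] xrange 36.270318295574185 162.49969034948666 ypct [56.028  68.8062]
scene0 rim [-39.2501 103.8369] [-55.3585  56.1796]
scene0 teal [[617.3676085908298, 68.86604600766914, 32.33043561575905], [643.0420385364012, 82.32796796688024
[... 1507 characters left out ...]
, 5.667523608837996], [147.9567506677576, -55.34292869187265, 15.779691753308725], [218.30118278165145, 70.35436800666835, 25.515348026466825]]
side2 L 68 wall mid y at x=30,190 [64.9917 63.3045] xrange 32.000205464931746 157.4111578358996 ypct [56.9903 69.8498]
side2 rim [  7.9558 150.0609] [32.9536 59.4109]
side2 teal [[597.1379397929759, 86.47343721713752, 32.92564594564683], [614.0433001612172, 117.39379731025724, 94.63144415288696], [643.5298626533965, 130.61215945319418, 160.5490592663924]]
side2 inside 87 [[101.77066185690018, -70.89585705987757, 6.420871854607969], [151.98223282701682, 66.62159773561432, 17.46491156089553], [218.88629185505056, 71.37531773625456, 26.192046240915374]]
```

```bash
python3 - <<'E'
from h import *
np.set_printoptions(precision=4,suppress=True)
for f in('wrist0','wrist1','scene0','side0','scene2','side2'):
    for n,v in measure(load(f),(510,-30,-.138)).items(): print(f,n,v)
E
```

```text
wrist0 bay (array([508.5248, -30.1163,  -0.1367]), np.float64(1.727721596590925), np.int64(3639), np.float64(29.781833738810917))
wrist0 chk (array([509.4931, -30.4991,  -0.1352]), np.float64(1.6542697413205403), np.int64(1140), np.float64(49.43781888585562))
wrist0 tray (array([576.4084, -40.0867,  -0.1387]), np.float64(1.0648059716785099), np.int64(2309), np.float64(34.56733637653679))
wrist1 bay (array([509.0696, -25.0084,  -0.1671]), np.float64(1.491752345760819), np.int64(482), np.float64(29.70302002865475))
wrist1 chk (array([507.7132, -29.612 ,  -0.1393]), np.float64(1.7890888753320695), np.int64(662), np.float64(49.382565455063855))
wrist1 tray (array([575.4763, -39.2838,  -0.138 ]), np.float64(1.0841502631363606), np.int64(1287), np.float64(34.3934788566948))
scene0 bay (array([513.2248, -28.3785,  -0.1438]), np.float64(1.917047201005218), np.int64(319), np.float64(28.969554300624054))
scene0 chk (array([511.7864, -29.4911,  -0.124 ]), np.float64(1.88745258395352), np.int64(70), np.float64(48.60242374791221))
scene0 tray (array([580.0951, -39.2584,  -0.1418]), np.float64(1.2
[... 521 characters left out ...]
4535143886), np.int64(340), np.float64(29.052741993520726))
scene2 chk (array([509.5241, -29.7491,  -0.0916]), np.float64(1.9074356367467917), np.int64(56), np.float64(48.3587150282342))
scene2 tray (array([629.2735, -47.1465,  -0.1403]), np.float64(1.1560282982260617), np.int64(217), np.float64(33.51989872221111))
side2 bay (array([510.4703, -28.646 ,  -0.1357]), np.float64(2.170645165280334), np.int64(132), np.float64(28.674762390611306))
side2 chk (array([508.7008, -27.4131,  -0.1375]), np.float64(1.8970908789783874), np.int64(116), np.float64(48.82048155695435))
side2 tray (array([625.7278, -44.09  ,  -0.1382]), np.float64(1.3493481029291914), np.int64(82), np.float64(33.89398118255474))
```

carry_out:
  offset:
    - [0.01,0,0]
    - [0.02,0,0]
    - [0.03,0,0]
    - [0.04,0,0]
    - [0.05,0,0]
    - [0.05,0,0]
    - [0,0,-0.08]
    - [0,0,-0.08]
    - [0,0,-0.08]
    - [0,0,-0.08]
    - [0,0,-0.08]
    - [-0.024,-0.0838,0]
    - [-0.024,-0.0838,0]
    - [-0.024,-0.0838,0]
    - [-0.024,-0.0838,0]
    - [-0.024,-0.0838,0]
    - [-0.024,-0.0838,0]
    - [-0.024,-0.0838,0]
    - [0,0,0]
    - [0,0,0]
  angular:
    - [0,0,0]
    - [0,0,0]
    - [0,0,0]
    - [0,0,0]
    - [0,0,0]
    - [0,0,0]
    - [0,0,0]
    - [0,0,0]
    - [0,0,0]
    - [0,0,0]
    - [0,0,0]
    - [0,0,0]
    - [0,0,0]
    - [0,0,0]
    - [0,0,0]
    - [0,0,0]
    - [0,0,0]
    - [0,0,0]
    - [0,0,0]
    - [0,0,0]
  claw: [0.6,0.6,0.6,0.6,0.6,0.6,0.6,0.6,0.6,0.6,0.6,0.6,0.6,0.6,0.6,0.6,0.6,0.6,0.6,0.6]

```text
time: 6.93
tcp_pos: [509.4, -267.2, 174.8]
eef_rot: [0.071, 0.997, -0.0, 0.002]
wrist_force: [0.6, 0.9, -0.3]
finger_gap: 0.601
grasp_force: 0.0
```

```bash
cat >> h.py <<'E'
def bar(c,zlo=25,zhi=34,box=(350,560,-340,-200)):
    W=pts(c).reshape(-1,3);I=c['image'].reshape(-1,3).astype(int);z=W[:,2]
    m=(z>zlo)&(z<zhi)&(I[:,0]>I[:,2]+30)&(W[:,0]>box[0])&(W[:,0]<box[1])&(W[:,1]>box[2])&(W[:,1]<box[3])
    p=W[m,:2]; print('bar n',m.sum(),'z',np.median(z[m]),cv2.minAreaRect(p.astype(np.float32)))
    mu=p.mean(0);d=np.linalg.svd(p-mu,full_matrices=False)[2][0]; d*=np.sign(d[np.argmax(abs(d))]); q=(p-mu)@np.stack([d,[-d[1],d[0]]],1)
    print('mean',mu,'ang',np.degrees(np.arctan2(d[1],d[0])),'len pct',np.percentile(q[:,0],[1,99]),'wid pct',np.percentile(q[:,1],[2,98]))
E
python3 - <<'E'
from h import *
np.set_printoptions(precision=3,suppress=True)
goal(np.array([528,-270.5,5]),172)
c=cap('wrist','wrist2'); bar(c)
W=pts(c).reshape(-1,3);m=(W[:,2]>43)&(W[:,2]<49)&(W[:,1]<-220)&(W[:,1]>-330)&(W[:,0]<700)&(W[:,0]>530);print('stand min x',W[m].min(0) if m.sum() else 0)
a=cap('side','side3'); b=cap('scene','scene3'); bar(b); 
for c in(a,b):
  for n,v in measure(c,(510,-30,-.138)).items(): print(n,v)
E
```

```text
t 6.9333 tcp [ 509.4 -267.2  174.8] yaw 171.8 shift(tool now) [-0.046 -0.001  0.424] in goal frame [-0.047 -0.002  0.424] turn [-0.     0.001 -0.001]
F [ 0.6  0.9 -0.3] gap 0.601 grip 0.0 j [-0.2   0.34 -0.19  0.   -1.04 -1.51]
bar n 2022 z 29.922619912513056 ((525.3665771484375, -271.06353759765625), (23.533157348632812, 65.04845428466797), 81.18983459472656)
mean [ 523.93  -271.168] ang -9.29613281022743 len pct [-30.686  33.302] wid pct [-11.341  11.38 ]
stand min x [ 547.735 -325.564   43.022]
bar n 178 z 29.151753899033793 ((519.4742431640625, -268.9483642578125), (26.287141799926758, 49.72262191772461), 79.82646179199219)
mean [ 519.188 -270.023] ang -12.616665792844215 len pct [-23.127  23.062] wid pct [-11.592  12.673]
bay (array([510.688, -28.432,  -0.137]), np.float64(2.1786518774062102), np.int64(147), np.float64(28.60726909115681))
chk (array([508.663, -27.302,  -0.137]), np.float64(1.6062898533058885), np.int64(108), np.float64(49.064466199632705))
tray (array([625.057, -44.137,  -0.147]), np.float64(1.2654239316831948), np.int64(209), np.float64(33.50816967639662))
bay (array([511.853, -28.458,  -0.139]), np.float64(2.242432290049436), np.int64(352), np.float64(28.851288432651415))
chk (array([513.229, -30.129,  -0.136]), np.float64(2.454696543816011), np.int64(106), np.float64(48.314782581264865))
tray (array([629.243, -46.961,  -0.143]), np.float64(1.2364133543279046), np.int64(208), np.float64(33.81021487761166))
```

View pics/wrist2.png

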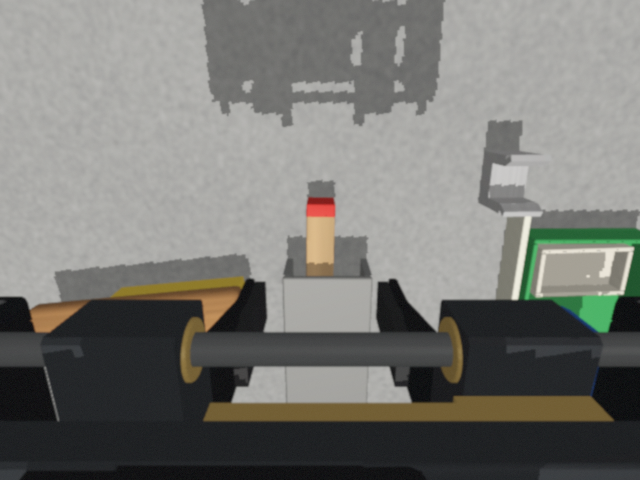

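carry_out:
  offset:
    - [-0.0375,-0.004,0]
    - [0,0,0.08]
    - [0,0,0.08]
    - [0,0,0.08]
    - [0,0,0.08]
    - [0,0,0.07]
    - [0,0,0.03]
    - [0,0,0]
    - [0,0,0]
  angular:
    - [0,0,0.004]
    - [0,0,0]
    - [0,0,0]
    - [0,0,0]
    - [0,0,0]
    - [0,0,0]
    - [0,0,0]
    - [0,0,0]
    - [0,0,0]
  claw: [0.6,0.6,0.6,0.6,0.6,0.6,0.6,0.6,0.6]

```text
time: 7.83
tcp_pos: [523.5, -268.1, 6.6]
eef_rot: [0.075, 0.997, -0.0, -0.0]
wrist_force: [0.5, -0.6, 1.4]
finger_gap: 0.6
grasp_force: 0.0
```

carry_out:
  offset:
    - [0,0,0]
    - [0,0,0]
    - [0,0,0]
    - [0,0,0]
    - [0,0,0]
    - [0,0,0]
    - [0,0,0]
    - [0,0,0]
  angular:
    - [0,0,0]
    - [0,0,0]
    - [0,0,0]
    - [0,0,0]
    - [0,0,0]
    - [0,0,0]
    - [0,0,0]
    - [0,0,0]
  claw: [0.2,0.2,0.2,0.2,0.2,0.2,0.2,0.2]
  force: 30

```text
time: 8.5
tcp_pos: [523.3, -269.3, 7.2]
eef_rot: [0.076, 0.997, -0.0, 0.0]
wrist_force: [-1.4, 0.3, 5.6]
finger_gap: 0.276
grasp_force: 29.9
```

```bash
python3 - <<'E'
from h import *
goal(np.array([524,-271,5]),171)
E
```

```text
t 8.5 tcp [ 523.3 -269.3    7.2] yaw 171.26 shift(tool now) [-0.0023 -0.0038  0.0055] in goal frame [-0.0023 -0.0038  0.0055] turn [-0.0001  0.0003  0.0014]
F [-1.4  0.3  5.6] gap 0.276 grip 29.9 j [-0.2   0.56 -0.33  0.   -0.69 -1.52]
```

carry_out:
  offset:
    - [0.01,0,0]
    - [0.02,0,0]
    - [0.03,0,0]
    - [0.03,0,0]
    - [0.03,0,0]
    - [0.03,0,0]
    - [0.03,0,0]
    - [0.03,0,0]
    - [0.03,0,0]
    - [0.03,0,0]
    - [0.03,0,0]
    - [0.03,0,0]
    - [0.03,0,0]
    - [0.02,0,0]
    - [0.01,0,0]
    - [0,0,0]
  angular:
    - [0,0,0]
    - [0,0,0]
    - [0,0,0]
    - [0,0,0]
    - [0,0,0]
    - [0,0,0]
    - [0,0,0]
    - [0,0,0]
    - [0,0,0]
    - [0,0,0]
    - [0,0,0]
    - [0,0,0]
    - [0,0,0]
    - [0,0,0]
    - [0,0,0]
    - [0,0,0]
  claw: [0.2,0.2,0.2,0.2,0.2,0.2,0.2,0.2,0.2,0.2,0.2,0.2,0.2,0.2,0.2,0.2]

```text
time: 9.83
tcp_pos: [369.0, -245.4, 7.1]
eef_rot: [0.076, 0.997, -0.0, 0.001]
wrist_force: [2.1, -0.2, 8.3]
finger_gap: 0.272
grasp_force: 29.9
```

```bash
python3 - <<'E'
from h import *
np.set_printoptions(precision=3,suppress=True)
goal(np.array([430,-256,5]),171.3)
b=cap('scene','scene4'); bar(b); bar(cap('side','side4'))
E
```

```text
t 9.8333 tcp [ 369.  -245.4    7.1] yaw 171.28 shift(tool now) [-0.155 -0.003  0.006] in goal frame [-0.155 -0.003  0.005] turn [-0.     0.001 -0.   ]
F [ 2.1 -0.2  8.3] gap 0.272 grip 29.9 j [-0.22  0.38 -0.69  0.   -0.5  -1.51]
bar n 612 z 29.086613028753845 ((440.7435302734375, -256.84375), (26.874553680419922, 184.34820556640625), 80.91094970703125)
mean [ 450.674 -258.501] ang -9.817261920838142 len pct [-93.78   81.031] wid pct [-12.016  12.086]
bar n 326 z 28.95930063922856 ((438.41522216796875, -253.11439514160156), (31.240711212158203, 182.96873474121094), 79.62366485595703)
mean [ 455.153 -253.346] ang -11.889602326165488 len pct [-104.672   72.209] wid pct [-15.28   12.018]
```

carry_out:
  offset:
    - [0,0,0]
    - [0,0,0]
    - [0,0,0]
    - [0,0,-0.05]
    - [0,0,-0.1]
    - [0,0,-0.1]
    - [0,0,-0.1]
    - [-0.05,0,0]
    - [-0.067,0,0]
    - [-0.05,0,0]
    - [0,0,0]
    - [0,0,0]
  angular:
    - [0,0,0]
    - [0,0,0]
    - [0,0,0]
    - [0,0,0]
    - [0,0,0]
    - [0,0,0]
    - [0,0,0]
    - [0,0,0]
    - [0,0,0]
    - [0,0,0]
    - [0,0,0]
    - [0,0,0]
  claw: [0.5,0.5,0.5,0.5,0.5,0.5,0.5,0.5,0.5,0.5,0.5,0.5]

```text
time: 10.93
tcp_pos: [434.2, -255.0, 145.1]
eef_rot: [0.076, 0.997, 0.001, -0.002]
wrist_force: [0.5, 0.3, -1.0]
finger_gap: 0.502
grasp_force: 0.0
```

```bash
python3 - <<'E'
from h import *
np.set_printoptions(precision=3,suppress=True)
goal(np.array([436,-256,5]),171.3)
c=cap('wrist','wrist5'); bar(c)
W=pts(c).reshape(-1,3);I=c['image'].reshape(-1,3).astype(int)
m=(W[:,2]>25)&(W[:,2]<34)&(I[:,0]>I[:,1]+60)&(I[:,0]>I[:,2]+80)&(W[:,1]<-200)&(W[:,1]>-300)&(W[:,0]<420); print('red',m.sum(),np.percentile(W[m],[2,50,98],axis=0))
bar(cap('scene','scene5'))
E
```

```text
t 10.9333 tcp [ 434.2 -255.   145.1] yaw 171.23 shift(tool now) [-0.006 -0.002  0.35 ] in goal frame [-0.005 -0.002  0.35 ] turn [ 0.    -0.001 -0.   ]
F [ 0.5  0.3 -1. ] gap 0.502 grip 0.0 j [-0.21  0.26 -0.39 -0.   -0.92 -1.51]
bar n 6630 z 29.89239955893936 ((433.57672119140625, -256.65350341796875), (23.972501754760742, 172.5684814453125), 80.8655014038086)
mean [ 427.367 -255.625] ang -9.21806438712322 len pct [-77.216  90.413] wid pct [-11.419  11.244]
red 525 [[ 339.869 -253.441   28.586]
 [ 345.527 -242.543   30.137]
 [ 351.302 -231.64    31.611]]
bar n 657 z 29.146376233336355 ((441.0396728515625, -256.5895080566406), (26.82794952392578, 186.99012756347656), 80.8802490234375)
mean [ 445.054 -257.987] ang -9.1691359759296 len pct [-94.017  86.635] wid pct [-11.465  12.764]
```

carry_out:
  offset:
    - [-0.004,-0.005,0.05]
    - [0,0,0.08]
    - [0,0,0.08]
    - [0,0,0.08]
    - [0,0,0.04]
    - [0,0,0.018]
    - [0,0,0]
    - [0,0,0]
    - [0,0,0]
    - [0,0,0]
    - [0,0,0]
    - [0,0,0]
    - [0,0,0]
  angular:
    - [0,0,0.0022]
    - [0,0,0]
    - [0,0,0]
    - [0,0,0]
    - [0,0,0]
    - [0,0,0]
    - [0,0,0]
    - [0,0,0]
    - [0,0,0]
    - [0,0,0]
    - [0,0,0]
    - [0,0,0]
    - [0,0,0]
  claw: [0.5,0.5,0.5,0.5,0.5,0.5,0.5,0.2,0.2,0.2,0.2,0.2,0.2]
  force: 40

```text
time: 12.12
tcp_pos: [437.0, -257.7, 8.5]
eef_rot: [0.08, 0.997, -0.0, 0.001]
wrist_force: [-0.2, 2.7, 7.0]
finger_gap: 0.275
grasp_force: 40.0
```

carry_out:
  offset:
    - [0,0,-0.02]
    - [0,0,-0.04]
    - [0,0,-0.06]
    - [0,0,-0.06]
    - [0,0,-0.06]
    - [0,0,-0.04]
    - [0,0,0]
    - [0,0,0]
  angular:
    - [0,0,0]
    - [0,0,0]
    - [0,0,0]
    - [0,0,0]
    - [0,0,0]
    - [0,0,0]
    - [0,0,0]
    - [0,0,0]
  claw: [0.2,0.2,0.2,0.2,0.2,0.2,0.2,0.2]

```text
time: 12.78
tcp_pos: [435.9, -257.5, 119.6]
eef_rot: [0.08, 0.997, 0.0, 0.001]
wrist_force: [-0.3, -0.2, -2.1]
finger_gap: 0.273
grasp_force: 40.0
```

```bash
python3 - <<'E'
from h import *
np.set_printoptions(precision=3,suppress=True)
goal(np.array([509.2,-29.5,130]),-98)
z=bot.observe()['tcp_pos'][2]
bar(cap('scene','scene6'),z+10,z+35,(330,560,-340,-180)); bar(cap('wrist','wrist6'),z+10,z+35,(300,600,-340,-180))
E
```

```text
t 12.7833 tcp [ 435.9 -257.5  119.6] yaw 170.82 shift(tool now) [-0.09   0.592 -0.026] in goal frame [-0.59  -0.102 -0.026] turn [-0.     0.    -0.506]
F [-0.3 -0.2 -2.1] gap 0.273 grip 40.0 j [-0.21  0.29 -0.42 -0.   -0.86 -1.52]
bar n 496 z 139.25935334699267 ((451.2807922363281, -259.1125183105469), (30.081071853637695, 166.73211669921875), 79.35942077636719)
mean [ 482.361 -266.011] ang -9.542237955655962 len pct [-92.772  48.579] wid pct [-11.362  13.506]
bar n 18152 z 140.01302511538103 ((406.453857421875, -253.74781799316406), (25.558391571044922, 139.4456329345703), 81.1211929321289)
mean [ 391.532 -251.141] ang -9.179807332539609 len pct [-53.673  82.167] wid pct [-11.346  11.344]
```

carry_out:
  offset:
    - [0,0,0]
    - [0,0,0]
    - [0,0,0]
    - [0,0,0]
    - [0,0,0]
    - [0,0,0]
    - [0,0,0]
    - [0,0,0]
    - [0,0,0]
    - [0,0,0]
    - [0,0,0]
    - [0,0,0]
    - [0,0,0]
    - [-0.04,-0.0147,0]
    - [-0.09,-0.0147,0]
    - [-0.1,-0.0147,0]
    - [-0.1,-0.0147,0]
    - [-0.1,-0.0147,0]
    - [-0.1,-0.0147,0]
    - [-0.068,-0.0148,0]
  angular:
    - [0,0,-0.039]
    - [0,0,-0.039]
    - [0,0,-0.039]
    - [0,0,-0.039]
    - [0,0,-0.039]
    - [0,0,-0.039]
    - [0,0,-0.039]
    - [0,0,-0.039]
    - [0,0,-0.039]
    - [0,0,-0.039]
    - [0,0,-0.039]
    - [0,0,-0.039]
    - [0,0,-0.039]
    - [0,0,0]
    - [0,0,0]
    - [0,0,0]
    - [0,0,0]
    - [0,0,0]
    - [0,0,0]
    - [0,0,0]
  claw: [0.2,0.2,0.2,0.2,0.2,0.2,0.2,0.2,0.2,0.2,0.2,0.2,0.2,0.2,0.2,0.2,0.2,0.2,0.2,0.2]

```text
time: 14.55
tcp_pos: [509.2, -23.6, 117.5]
eef_rot: [-0.657, 0.753, 0.001, -0.001]
wrist_force: [0.3, 0.2, -1.6]
finger_gap: 0.272
grasp_force: 40.0
```

carry_out:
  offset:
    - [0,0,0]
    - [0,0,0]
    - [0,0,0]
  angular:
    - [0,0,0]
    - [0,0,0]
    - [0,0,0]
  claw: [0.2,0.2,0.2]

```text
time: 14.8
tcp_pos: [508.5, -26.6, 117.7]
eef_rot: [-0.657, 0.754, 0.001, -0.002]
wrist_force: [0.7, 0.6, -2.5]
finger_gap: 0.269
grasp_force: 40.0
```

```bash
python3 - <<'E'
from h import *
np.set_printoptions(precision=3,suppress=True)
goal(np.array([509.6,-26.2,120]),-97.9)
z=bot.observe()['tcp_pos'][2]
for n in('wrist','scene','side'):
    c=cap(n,n+'7'); bar(c,z+12,z+35,(450,570,-180,110))
    for k,v in measure(c,(509.5,-29.5,-.138)).items(): print(n,k,v)
E
```

```text
t 14.8 tcp [508.5 -26.6 117.7] yaw -97.88 shift(tool now) [-0.001 -0.003 -0.006] in goal frame [-0.001 -0.003 -0.006] turn [ 0.001 -0.     0.   ]
F [ 0.7  0.6 -2.5] gap 0.269 grip 40.0 j [ 0.27  0.3  -0.42 -0.   -0.86 -0.4 ]
bar n 18211 z 139.17702427655684 ((504.1850891113281, -55.62262725830078), (139.30441284179688, 24.73760986328125), 81.907958984375)
mean [501.771 -70.645] ang 82.06115929375234 len pct [-53.514  82.246] wid pct [-11.383  11.384]
wrist bay (array([510.262, -28.644,  -0.147]), np.float64(1.5844314293808566), np.int64(3633), np.float64(29.746296077218574))
wrist chk (array([508.924, -30.26 ,  -0.123]), np.float64(1.9936521155233962), np.int64(789), np.float64(49.56631853128843))
wrist tray (array([624.774, -47.765,  -0.143]), np.float64(1.0952879713546224), np.int64(3329), np.float64(34.47656067567678))
bar n 383 z 138.0674720960725 ((506.38665771484375, -52.44196319580078), (148.05218505859375, 31.711666107177734), 84.10851287841797)
mean [506.01  -78.654] ang 83.31815836105037 len pct [-46.41  77.09] wid pct [-11.483  15.597]
scene bay (array([511.68 , -28.238,  
[... 238 characters left out ...]
, -46.911,  -0.147]), np.float64(1.287273507059254), np.int64(221), np.float64(33.34485328283108))
bar n 490 z 138.63062752471575 ((503.9679870605469, -26.18505859375), (193.2768096923828, 34.57090759277344), 77.57987213134766)
mean [509.992   6.577] ang 80.35941307670858 len pct [-114.388   61.475] wid pct [-14.822  11.252]
side bay (array([509.888, -27.798,  -0.137]), np.float64(2.008360549824225), np.int64(132), np.float64(29.187201545952234))
side chk (array([508.764, -27.348,  -0.136]), np.float64(1.9516995070375955), np.int64(111), np.float64(48.964510057196776))
side tray (array([624.81 , -43.946,  -0.147]), np.float64(1.2806593466809382), np.int64(158), np.float64(33.72145165155257))
```

View pics/wrist7.png

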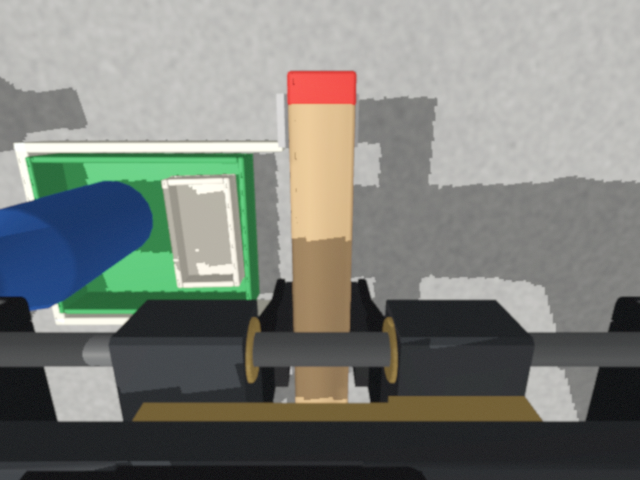

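```bash
python3 - <<'E'
from h import *
np.set_printoptions(precision=1,suppress=True,linewidth=160)
g=np.array([509.,-29.8,-.138]);cc,s=np.cos(g[2]),np.sin(g[2])
for f in('wrist0','wrist2','wrist7','side3','scene3','side7'):
    c=load(f);W=pts(c).reshape(-1,3);L=(W[:,:2]-g[:2])@np.array([[cc,-s],[s,cc]]);z=W[:,2]
    for t in(-1,1):
        m=(z>38)&(z<53)&(abs(L[:,1]*t-79)<20)&(abs(L[:,0])<34)
        fl=(z>17)&(z<23)&(abs(L[:,1]*t-79)<12)&(abs(L[:,0])<18)
        if m.sum()<20: continue
        a=L[m,0]; n,p=a[a<0],a[a>0]
        print(f,t,'x- cheek',len(n),np.percentile(n,[3,50,97]) if len(n) else 0,'x+ cheek',len(p),np.percentile(p,[3,50,97]) if len(p) else 0,'floor',fl.sum(),np.percentile(L[fl,0],[3,97]) if fl.sum() else 0,np.median(z[fl]),'y',np.percentile(L[m,1],[3,97]))
E
```

```text
wrist0 -1 x- cheek 628 [-23.1 -17.4 -14. ] x+ cheek 453 [15.5 21.8 23.7] floor 736 [-14.5   7.2] 20.085447472814934 y [-93.6 -64.8]
wrist0 1 x- cheek 436 [-23.3 -17.9 -14.6] x+ cheek 314 [15.2 21.2 23.3] floor 509 [-14.9   6.9] 19.891652103585216 y [63.4 92.5]
wrist2 -1 x- cheek 546 [-23.  -19.6 -14.9] x+ cheek 597 [14.7 18.3 23.3] floor 918 [-11.4  14.4] 19.777176897582336 y [-94.2 -64.9]
wrist7 -1 x- cheek 165 [-23.5 -22.5 -21.6] x+ cheek 601 [17.8 20.6 23.9] floor 0 0 nan y [-93.6 -65.4]
wrist7 1 x- cheek 17 [-23.4 -22.5 -21.8] x+ cheek 26 [17.6 18.9 19.9] floor 0 0 nan y [88.6 93.4]
side3 -1 x- cheek 49 [-23.3 -21.  -15.8] x+ cheek 59 [14.2 17.8 22.3] floor 60 [-8.2 14.9] 19.552894326066962 y [-90.7 -60.4]
side3 1 x- cheek 59 [-23.7 -21.4 -17.1] x+ cheek 79 [13.8 17.6 23.7] floor 69 [-6.2 15.4] 19.627174329877107 y [66.1 97.4]
scene3 -1 x- cheek 66 [-21.4 -14.5  -9.1] x+ cheek 55 [19.4 24.5 28. ] floor 43 [-14.2   9.8] 19.358627211804333 y [-93.5 -63.4]
scene3 1 x- cheek 58 [-20.1 -14.2  -9.6] x+ cheek 46 [20.2 23.8 27.6] floor 43 [-14.5  11. ] 19.306822767138556 y [64.8 94.1]
side7 -1 x- cheek 48 [-23.6 -20.6 -16.7] x+ cheek 60 [14.2 18.  22.6] floor 58 [-7.7 15.6] 19.569932505830536 y [-91.7 -60.1]
side7 1 x- cheek 59 [-23.6 -21.3 -16.4] x+ cheek 80 [14.1 17.3 23.3] floor 74 [-7.8 15. ] 19.605169358048784 y [66.2 97.7]
  return _methods._mean(a, axis=axis, dtype=dtype,
  ret = ret.dtype.type(ret / rcount)
```

carry_out:
  offset:
    - [0,-0.0038,0.03]
    - [0,0,0.05]
    - [0,0,0.04]
    - [0,0,0.0225]
    - [0,0,0]
    - [0,0,0]
  angular:
    - [0,0,0]
    - [0,0,0]
    - [0,0,0]
    - [0,0,0]
    - [0,0,0]
    - [0,0,0]
  claw: [0.2,0.2,0.2,0.2,0.2,0.2]

```text
time: 15.45
tcp_pos: [511.2, -27.2, 62.3]
eef_rot: [-0.657, 0.754, -0.0, -0.0]
wrist_force: [0.4, 0.4, -1.8]
finger_gap: 0.275
grasp_force: 40.0
```

```bash
python3 - <<'E'
from h import *
np.set_printoptions(precision=3,suppress=True)
goal(np.array([509.8,-26.4,29]),-97.9)
z=bot.observe()['tcp_pos'][2]
c=cap('wrist','wrist8'); bar(c,z+12,z+32,(450,570,-180,110))
g=np.array([509.,-29.8,-.138]);cc,s=np.cos(g[2]),np.sin(g[2])
W=pts(c).reshape(-1,3);L=(W[:,:2]-g[:2])@np.array([[cc,-s],[s,cc]]);z=W[:,2];I=c['image'].reshape(-1,3).astype(int)
m=(z>38)&(z<53)&(abs(L[:,1]+79)<18)&(abs(L[:,0])<34)
a=L[m,0];print([np.percentile(q,[3,50,97]) for q in(a[a<0],a[a>0]) if len(q)])
m=(z>70)&(z<90)&(I[:,0]>I[:,2]+30)&(L[:,1]<-20)&(L[:,1]>-120)&(abs(L[:,0])<40); print('bar bay x',np.percentile(L[m,0],[2,50,98]),'y end',np.percentile(L[m,1],1))
E
```

```text
t 15.45 tcp [511.2 -27.2  62.3] yaw -97.92 shift(tool now) [-0.002  0.004  0.083] in goal frame [-0.002  0.004  0.083] turn [ 0. -0. -0.]
F [ 0.4  0.4 -1.8] gap 0.275 grip 40.0 j [ 0.26  0.38 -0.47  0.   -0.72 -0.4 ]
bar n 18224 z 83.73036455968865 ((506.776611328125, -56.437950134277344), (139.17535400390625, 24.805261611938477), 81.8941650390625)
mean [504.417 -71.363] ang 82.04264569617403 len pct [-53.448  82.321] wid pct [-11.382  11.398]
[array([-23.181, -18.575, -14.695]), array([16.492, 19.792, 23.842])]
bar bay x [-10.247   1.006  12.544] y end -95.46520372274095
```

carry_out:
  offset:
    - [0,0.002,0.01]
    - [0,0,0.012]
    - [0,0,0.012]
    - [0,0,0.012]
    - [0,0,0.012]
    - [0,0,0.01]
    - [0,0,0]
  angular:
    - [0,0,0]
    - [0,0,0]
    - [0,0,0]
    - [0,0,0]
    - [0,0,0]
    - [0,0,0]
    - [0,0,0]
  claw: [0.2,0.2,0.2,0.2,0.2,0.2,0.2]

```text
time: 16.08
tcp_pos: [509.7, -26.6, 34.0]
eef_rot: [-0.657, 0.754, 0.001, -0.001]
wrist_force: [-0.4, -0.5, -2.6]
finger_gap: 0.272
grasp_force: 40.0
```

carry_out:
  offset:
    - [0,0,0.008]
    - [0,0,0.005]
    - [0,0,0.003]
    - [0,0,0]
  angular:
    - [0,0,0]
    - [0,0,0]
    - [0,0,0]
    - [0,0,0]
  claw: [0.2,0.2,0.2,0.2]

```text
time: 16.42
tcp_pos: [510.5, -26.5, 28.7]
eef_rot: [-0.657, 0.754, -0.0, 0.0]
wrist_force: [0.3, 0.5, -1.6]
finger_gap: 0.27
grasp_force: 40.0
```

carry_out:
  offset:
    - [0,0,0.002]
    - [0,0,0.002]
    - [0,0,0]
  angular:
    - [0,0,0]
    - [0,0,0]
    - [0,0,0]
  claw: [0.2,0.2,0.2]

```text
time: 16.67
tcp_pos: [510.6, -26.5, 28.5]
eef_rot: [-0.657, 0.754, -0.0, 0.0]
wrist_force: [-4.0, -0.2, 8.5]
finger_gap: 0.27
grasp_force: 40.0
```

```bash
python3 - <<'E'
from h import *
np.set_printoptions(precision=2,suppress=True)
goal(np.array([509.8,-26.4,29]),-97.9)
g=np.array([509.,-29.8,-.138]);cc,s=np.cos(g[2]),np.sin(g[2])
for n in('wrist','side'):
    c=cap(n,n+'9')
    W=pts(c).reshape(-1,3);L=(W[:,:2]-g[:2])@np.array([[cc,-s],[s,cc]]);z=W[:,2];I=c['image'].reshape(-1,3).astype(int)
    m=(z>42)&(z<70)&(I[:,0]>I[:,2]+30)&(abs(L[:,1])<120)&(abs(L[:,0])<20)
    for a,b in((-96,-50),(-50,-20),(20,60),(60,96)):
        k=m&(L[:,1]>a)&(L[:,1]<b)
        if k.sum()>10: print(n,a,b,'top z',np.median(z[k]),'x',np.percentile(L[k,0],[2,50,98]))
    print('y',np.percentile(L[m,1],[1,99]))
E
```

```text
t 16.6667 tcp [510.6 -26.5  28.5] yaw -97.85 shift(tool now) [ 0.  0. -0.] in goal frame [ 0.  0. -0.] turn [-0. -0.  0.]
F [-4.  -0.2  8.5] gap 0.27 grip 40.0 j [ 0.27  0.43 -0.51  0.   -0.64 -0.4 ]
wrist -96 -50 top z 49.97097483190359 x [-10.93   0.4   11.94]
wrist -50 -20 top z 49.90435778183665 x [-10.86   0.67  11.86]
wrist 20 60 top z 49.828592216827644 x [-10.89   0.6   11.78]
y [-94.6   41.11]
side -96 -50 top z 45.758446822229985 x [-13.03 -11.48  -9.91]
side -50 -20 top z 48.71318388322305 x [-11.71   7.05  11.95]
side 20 60 top z 49.15631484630751 x [-12.52  -1.99  11.05]
side 60 96 top z 49.14376587791628 x [-12.06  -1.11  16.54]
y [-75.04  98.74]
```

carry_out:
  offset:
    - [0,0,0]
    - [0,0,0]
    - [0,0,0]
    - [0,0,0]
    - [0,0,-0.02]
    - [0,0,-0.03]
    - [0,0,-0.05]
    - [0,0,-0.08]
    - [0,0,-0.1]
    - [0,0,-0.1]
    - [0,0,-0.1]
    - [0.08,0,0]
    - [0.1,0,0]
    - [0.1,0,0]
    - [0.1,0,0]
    - [0.1,0,0]
    - [0,0,0]
  angular:
    - [0,0,0]
    - [0,0,0]
    - [0,0,0]
    - [0,0,0]
    - [0,0,0]
    - [0,0,0]
    - [0,0,0]
    - [0,0,0]
    - [0,0,0]
    - [0,0,0]
    - [0,0,0]
    - [0,0,0]
    - [0,0,0]
    - [0,0,0]
    - [0,0,0]
    - [0,0,0]
    - [0,0,0]
  claw: [0.38,0.4,0.42,0.42,0.42,0.42,0.42,0.42,0.42,0.42,0.42,0.42,0.42,0.42,0.42,0.42,0.42]

```text
time: 18.18
tcp_pos: [482.7, -221.8, 219.5]
eef_rot: [-0.654, 0.756, -0.0, -0.0]
wrist_force: [0.2, -0.0, -0.4]
finger_gap: 0.421
grasp_force: 0.0
```

```bash
python3 - <<'E'
from h import *
np.set_printoptions(precision=2,suppress=True)
goal(np.array([509.8,-26.4,29]),-97.9)
g=np.array([509.,-29.8,-.138]);cc,s=np.cos(g[2]),np.sin(g[2])
im=[]
for n in('scene','side'):
    c=cap(n,n+'10')
    W=pts(c).reshape(-1,3);L=(W[:,:2]-g[:2])@np.array([[cc,-s],[s,cc]]);z=W[:,2];I=c['image'].reshape(-1,3).astype(int)
    m=(z>40)&(z<70)&(I[:,0]>I[:,2]+30)&(abs(L[:,1])<120)&(abs(L[:,0])<25)
    for a,b in((-96,-50),(-50,50),(50,96)):
        k=m&(L[:,1]>a)&(L[:,1]<b)
        if k.sum()>10: print(n,a,b,'top z',np.percentile(z[k],80),'x',np.percentile(L[k,0],[2,50,98]))
    print('y',np.percentile(L[m,1],[1,99]), measure(c,(509,-29.8,-.138)).get('tray'))
    u,v=((215,170) if n=='scene' else (270,160)); im.append(cv2.resize(c['image'][v:v+150,u:u+160,::-1],None,fx=2.5,fy=2.5,interpolation=cv2.INTER_CUBIC))
cv2.imwrite('pics/fin.png',np.hstack(im))
E
```

```text
t 18.1833 tcp [ 482.7 -221.8  219.5] yaw -98.26 shift(tool now) [-0.49  0.    0.48] in goal frame [-0.49 -0.    0.48] turn [ 0. -0. -0.]
F [ 0.2 -0.  -0.4] gap 0.421 grip 0.0 j [-0.12  0.23 -0.23  0.   -1.12 -0.02]
scene -96 -50 top z 50.16075395060877 x [-14.22   5.19  17.1 ]
scene -50 50 top z 50.50395167498755 x [-8.47  7.07 16.66]
scene 50 96 top z 50.372080199403676 x [-15.23   6.18  17.14]
y [-93.93  95.36] (array([628.98, -47.02,  -0.14]), np.float64(1.2349738657281861), np.int64(209), np.float64(33.51805982441613))
side -96 -50 top z 50.09766140229112 x [-12.34  -1.3   17.56]
side -50 50 top z 50.267349780697145 x [-12.37  -2.64  11.74]
side 50 96 top z 50.177185812828476 x [-12.59  -1.67  17.11]
y [-90.95  98.47] (array([624.9 , -43.9 ,  -0.15]), np.float64(1.270075252186551), np.int64(219), np.float64(33.633078686573185))
```

View pics/fin.png

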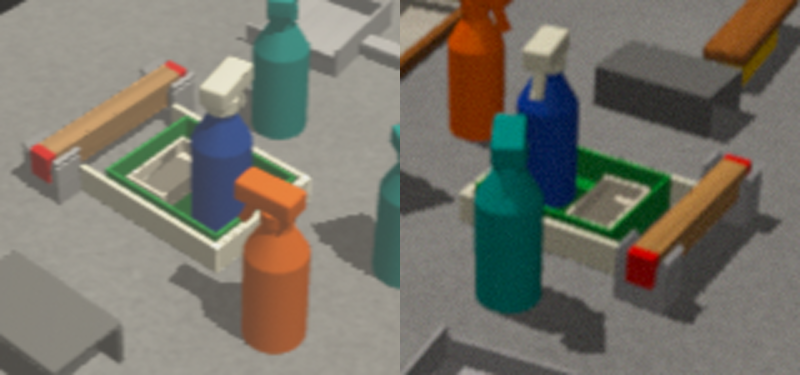

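```bash
python3 - <<'E'
from h import *
np.set_printoptions(precision=1,suppress=True)
g=np.array([509.,-29.8,-.138]);cc,s=np.cos(g[2]),np.sin(g[2])
for f in('wrist7','wrist8','wrist9','scene2','scene10'):
    c=load(f);W=pts(c).reshape(-1,3);L=(W[:,:2]-g[:2])@np.array([[cc,-s],[s,cc]]);z=W[:,2];r,gg,b=c['image'].reshape(-1,3).astype(int).T
    for lo,hi in((-50,-20),(-20,20),(20,50)):
        B=(L[:,1]>lo)&(L[:,1]<hi)
        t=B&(z>32)&(z<37)&(gg>r+25)&(gg>b+15); k=t&(L[:,0]>150); fr=t&(L[:,0]<80)
        w=B&(z>27)&(z<33)&(abs(r-gg)<20)&(L[:,0]>170)&(L[:,0]<215)&(r>120)
        print(f,lo,'front',np.percentile(L[fr,0],[2,98]) if fr.sum()>9 else 0,'back rim',np.percentile(L[k,0],[2,98]) if k.sum()>9 else 0,'stop',np.percentile(L[w,0],[2,98]) if w.sum()>9 else 0)
E
```

```text
wrist7 -50 front [47.5 51.5] back rim [183.  187.4] stop [190.8 196.1]
wrist7 -20 front [47.6 51.6] back rim 0 stop 0
wrist7 20 front [47.7 51.7] back rim [155.7 186.7] stop 0
wrist8 -50 front [47.5 51.4] back rim 0 stop 0
wrist8 -20 front [47.6 51.6] back rim 0 stop 0
wrist8 20 front 0 back rim 0 stop 0
wrist9 -50 front [47.5 51.5] back rim 0 stop 0
wrist9 -20 front [47.6 51.6] back rim 0 stop 0
wrist9 20 front 0 back rim 0 stop 0
scene2 -50 front [48.5 56.6] back rim [187.4 191.2] stop [190.1 199.9]
scene2 -20 front [51.5 56.4] back rim 0 stop [192.6 200.8]
scene2 20 front [47.7 58. ] back rim 0 stop 0
scene10 -50 front [50.3 58.6] back rim [186.  190.8] stop [189.3 201.5]
scene10 -20 front [52.1 57.2] back rim 0 stop [193.  198.5]
scene10 20 front [51.  56.8] back rim 0 stop 0
```

```bash
python3 -c "
from cell import bot
print(bot.hand_in())"
```

```text
the job is handed in; nothing more can be done
None
```

The tray is home against the back stop (front face within about 0.5 mm of its mark), and the bar lies level and centred in both notches. The blue bottle is standing and the dish is in the tray. I handed the job in at about 18 s. The one hard moment was pressing the tray against the stop, at about 98 N on the wrist.

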